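# Fetch the record brush from its slide-lid box

## Task

Get the record ready for cleaning: raise the knob end of the sliding lid just enough to pass over the box's stop lip, draw the lid out of its grooves without forcing it, and lay it flat, knob up, in the middle of the grey felt mat. Then take the record brush out of the box and set it down gently, bristles down, on the record beside the spindle, wholly on the disc and not dropped. Keep off the tonearm, leave the metal adapter in the box and do not knock the other things on the table about.

Things in the scene. Friction and masses are not known exactly. Their poses are not given: they have to be found in the camera images.
- box: Fixed plywood box, 166 long (x) x 130 wide (y) x 65 high; origin under its centre on the table; -x is its front (lip) end. Cavity 140 x 106, centred, inner floor 6 above the table. The side walls are 50 high and carry the lid; rails at their outer edges rise to 60 and guide it with 2 mm of play a side. The rear end is closed by a stop 65 high.
- lip (a point): Middle of the top edge of the box's stop lip, 56 above the table, 80 towards -x from the box's centre. The lip is 6 thick, runs across the whole front end and stands 6 above the surface that carries the lid. Axes as the box's.
- overhang (a point): Middle, between the two sides, of the front edges of the overhangs, at their underside (60 above the table), 15 towards +x from the box's centre. From here back to the rear end they cover the lid's side edges on both sides (12 wide, top at 65), leaving the lid 5 of play upwards. Axes as the box's.
- lid: Loose plywood lid, 150 (x) x 116 (y) x 5 thick, about 90 g; origin at the centre of its underside, z up; starts in the grooves 50 above the table, axes along the box's. With its rear edge down, the knob must rise more than 5 for the front end to pass the lip; above about 10 the lid jams under the overhangs. Drawn 60 or more towards the box's -x it is clear of them and can be lifted off.
- knob (a point): Centre of the lid's square wooden knob, 22 x 22 and 26 high, standing on the lid near its front end (knob centre 50 towards -x from the lid's centre, 18 above its underside). Axes as the lid's.
- lid_mid (a point): Centre of the lid's plate, half-way through its thickness. Axes as the lid's.
- mat: Fixed grey felt mat (rigid) on the table, 220 (x) x 180 (y) x 4 thick; origin at the centre of its underside.
- brush: Loose record brush lying in the box under the lid, bristles down: 60 long (x) x 28 wide (y) x 38 high, about 60 g; a wooden back 26 high over a black bristle block (rigid) 56 x 24 x 12 high. Origin at the centre of its underside, z up.
- brush_mid (a point): Centre of the record brush, half-way up: 19 above its underside. Axes as the brush's.
- adapter: Loose low domed aluminium disc (single adapter), 38 across, 12 high, lying in the rear part of the box; to be left in there. Origin at the centre of its underside.
- turntable: Fixed white portable record player, plinth 360 (x) x 300 (y), its top 62 above the table; origin under its centre.
- spindle (a point): Point on the turntable's spindle axis at the upper face of the record, 79 above the table. The record is a black disc of 175 diameter, fixed on the platter; the spindle is 7 thick and stands 10 above the record. Axes as the turntable's.
- tonearm: The tonearm, parked on its rest along the turntable's +y side, about 150 from the spindle, along x; top about 110 above the table. Its frame coincides with the turntable's (origin under the plinth's centre). Not to be touched.
- cup: Bystander: lidded paper cup, 85 across, 112 high; origin at the centre of its underside.
- jar: Bystander: small amber glass jar, 48 across, 55 high; origin at the centre of its underside.
- driver: Bystander: small screwdriver lying on the table, 160 long along x.
Not all that is in view belongs to the job. What is shaped like the box but green is not meant.

How it is judged:
By the outcome, as a careful person would: the job done as asked, in the order asked, and still so for the second after the job is handed in, with the robot touching nothing.
It also fails if it takes over 72 s, if anything falls off the work surface, if the arm or the gripper's body presses on something with over 40 N, if the wrist force passes 120 N, or if a joint passes its speed limit or range.

## Robot

A 7-joint arm with a two-finger parallel gripper is mounted at the origin on the work surface. World frame = base frame: x ahead of the robot, y to its left, z up, the work surface at z = 0. Lengths are in m, angles in rad, forces in N, time in s.
With the tool pointing down it reaches from about 0.425 to 0.875 m from the base axis. Payload 4.7 kg.
Tool frame: the origin (TCP) lies midway between the tips of the shut fingers; the grasp point (between the pads) lies 19 mm behind it (ctrl.grip_point_offset is the distance from the TCP to the grasp point, in m); z points along the fingers, y is the line along which they close (so a half turn about z gives the same grasp; the last joint's range is limited). The gripper opens to 87 mm and grips with 3 to 60 N. Pads are 19 mm wide; open, the fingers measure 117 mm over their backs; the gripper's body (75 mm by 190 mm) begins 51 mm behind the grasp point.
Start: joints at [1.337, 0.321, -0.07, 1.45, 0.023, 1.371, -0.057], TCP at [0.159, -0.63, 0.223] pointing down, gripper open.
Joint ranges: [-2.86, 2.86], [-0.3, 2.09], [-1.38, 1.24], [0.06, 2.45], [-1.56, 4.7], [0.09, 2.05], [-2.69, 2.69]. Speed limits (rad/s): [2.57, 2.57, 3.14, 3.14, 3.14, 3.14, 3.14].

## Interface

Orientations are given as a rotation vector (axis times angle).
In Python, from bench import ctrl gives the robot as it stands.
- The arm moves only by the tool move_arm, never from a script. Its argument "increments" is text: rows parted by semicolons, each of 7 numbers parted by spaces: the shift along the world's x, y, z in mm, then the turn, a rotation vector about the world's x, y, z in degrees, then the closure in counts, from 0 (fully open) to 255 (shut). A call has exactly 8 rows; each row shifts and turns the commanded pose from where the row before left it; what a row does not reach is not made up. A row lasts 1/12 s, in which the tool goes at most 41.7 mm and 7.16 degrees, less where a joint would pass 70% of its speed; a pose out of reach is approached as far as the arm can. A call with a gripper value outside its range is refused whole. The fingers move at their own pace and stop on an object; "grip_force" is the grip in N (left out, the last holds). Time passes only in rows, so rows that do not move let the fingers close, or fill a call up. It gives the time, the measured TCP pose, the force, the opening and the grip force at its end, in the units of the state.
- ctrl.get_state(): the state, without advancing time (a new reading comes with each control period).
- ctrl.get_image(name): name is "side" or "top" or "wrist"; returns a dict with "frame" (480x640x3 uint8, red, green, blue), "depth" (480x640 float32, m along the optical axis (not along the pixel's ray), 0 where there is no reading), "fx", "fy", "cx", "cy" (pixels), "position" and "orientation" of the camera in the world. Camera axes: x right, y down, z forward; pixel columns grow to the right and rows downward; lengths in m; the calibration is good to about 2 mm. A picture is of the moment at which its call begins.
- ctrl.close_job(): hands the job in; it is judged then, once.
Trained networks look in a picture, given as the dict that the camera call returned (one of the last four; its "shot" number tells which), for a name from the list of things; names that differ only in an ending like _2 or _b are one class to them, and where a whole thing is asked for, a point or a joint stands for the part that bears it (a point fixed in the world has none). Each returns a list of dicts, best first, with "score" (0 to 1); they miss things now and then, are a little off and sometimes report something else, mostly with a low value. They report only what shows in the picture. A call takes as long as a camera call. They do not tell look-alikes from the thing itself.
- ctrl.find_in(target, picture): "centre" ([x, y, z] in m, in world coordinates, good to about 4 mm: the middle of the surface that is visible of it).
- ctrl.silhouettes(target, picture): "region" (480x640 bool, what is visible of it).
The state is a dict: "time": time; "joint_positions": joint angles; "qd": joint speeds; "joint_torque": joint torques, N m; "position": TCP position; "tool_rot": TCP orientation; "ft_force": force on the tool from outside, world axes, zero at the start; "torque": the same for the moment, N m; "grip_width": opening from 0.0 (shut) to 1.0 (fully open); "grip_force": force on a finger pad.
Only numpy, scipy, OpenCV 4.12 (cv2) and the standard library are available. Lean on these libraries where they do the work, as an engineer would, in place of code of your own. Each camera call takes 0.05 s, during which the arm holds its last target. There are 200 camera calls.

## Working session

There is one attempt and no reset: what is moved stays moved. The work goes in short steps, Python scripts to look and compute and a tool call to move; the robot and the scene stay as the last step left them, time stands still between calls to the robot, and variables do not carry over. Pictures are saved under pics/ and viewed, at most 10 in all, crops included, and the job is handed in when it is done.

Besides the shell and the picture viewer there is one more tool, called after "Request:" as name(argument=value, ...) on one line, values as JSON. move_arm: Moves the arm, as the interface text tells. Its arguments: {"type":"object","properties":{"increments":{"type":"string"},"grip_force":{"type":"number"}},"required":["increments"]}

```bash
ls; mkdir -p pics; cat > h.py <<'E'
import numpy as np, cv2
from scipy.spatial.transform import Rotation as R
from bench import ctrl
def rot(o):
    o=np.array(o,float)
    return o if o.shape==(3,3) else (R.from_rotvec(o).as_matrix() if o.size==3 else R.from_quat(o).as_matrix())
def cloud(p):
    d=p["depth"]; v,u=np.mgrid[:480,:640]
    c=np.stack([(u-p["cx"])/p["fx"]*d,(v-p["cy"])/p["fy"]*d,d],-1)
    w=c@rot(p["orientation"]).T+np.array(p["position"]); w[d==0]=np.nan
    return w
def save(p,n): cv2.imwrite("pics/"+n,cv2.cvtColor(p["frame"],cv2.COLOR_RGB2BGR))
E
python3 - <<'E'
from h import *
for c in ["top","side"]:
    p=ctrl.get_image(c); save(p,c+"1.png"); print(c,p["position"],p["orientation"],p["fx"])
    for t in ["box","lid","knob","mat","turntable","spindle","cup","jar","driver","tonearm","brush"]:
        try: print(t,[(np.round(r["centre"],3).tolist(),round(r["score"],2)) for r in ctrl.find_in(t,p)][:3])
        except Exception as e: print(t,e)
print(ctrl.get_state())
E
```

```text
pics
top [0.25057861 0.02059036 1.28296899] [-2.18579082  2.0312221  -0.21471584] 560.9236424421769
box [([0.585, 0.003, 0.058], 0.9), ([0.185, -0.354, 0.004], 0.88), ([0.178, 0.358, 0.001], 0.67)]
lid [([0.584, 0.006, 0.058], 0.96)]
knob [([0.587, -0.002, 0.053], 0.96)]
mat [([0.534, -0.293, 0.001], 0.92)]
turntable [([0.494, 0.364, 0.062], 0.62)]
spindle [([0.489, 0.367, 0.062], 0.98), ([0.587, 0.003, 0.054], 0.67)]
cup [([0.778, 0.086, 0.112], 0.7)]
jar [([0.724, -0.102, 0.054], 0.6)]
driver [([0.693, -0.3, 0.024], 0.67)]
tonearm [([0.605, 0.483, 0.097], 0.73)]
brush []
side [0.26362696 0.85770349 0.78836017] [-0.39045513  2.72656728 -1.27209497] 487.84809275916604
box [([0.187, -0.326, 0.038], 0.78), ([0.178, 0.35, 0.025], 0.76), ([0.587, 0.056, 0.045], 0.69)]
lid [([0.588, 0.008, 0.058], 0.78), ([0.59, 0.055, 0.046], 0.65)]
knob [([0.586, 0.011, 0.055], 0.72)]
mat [([0.537, -0.279, 0.008], 0.91), ([0.589, 0.053, 0.046], 0.58)]
turntable [([0.486, 0.416, 0.062], 0.97)]
spindle [([0.485, 0.413, 0.063], 0.92)]
cup [([0.78, 0.109, 0.093], 0.59)]
jar [([0.732, -0.086, 0.036], 0.8)]
driver [([0.694, -0.293, 0.022], 0.57)]
tonearm []
brush []
{'time': 1.2, 'joint_positions': array([ 1.33710792,  0.32097434, -0.07011992,  1.45050707,  0.02263245,
        1.37081944, -0.05690808]), 'qd': array([-0.00046155, -0.00142695, -0.00176699,  0.00139025, -0.0005296 ,
       -0.00120582, -0.0001363 ]), 'joint_torque': array([ 9.13697622e-04, -4.91108644e+01, -4.02533747e-01, -3.12767601e+01,
       -6.34153071e-02,  3.36071255e-02,  2.30368778e-05]), 'position': array([ 0.15939783, -0.63016328,  0.22259982]), 'tool_rot': array([ 3.11741616e+00,  3.88275869e-01, -9.52999587e-05]), 'ft_force': array([-0.44247798,  0.3572737 ,  0.22008258]), 'torque': array([-0.00949881,  0.04764319,  0.01766369]), 'grip_force': 0.0, 'grip_width': 0.9992535748753191}
```

View pics/top1.png

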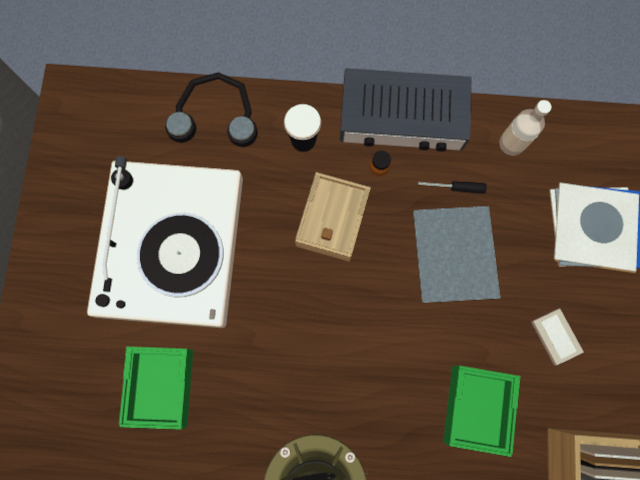

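View pics/side1.png

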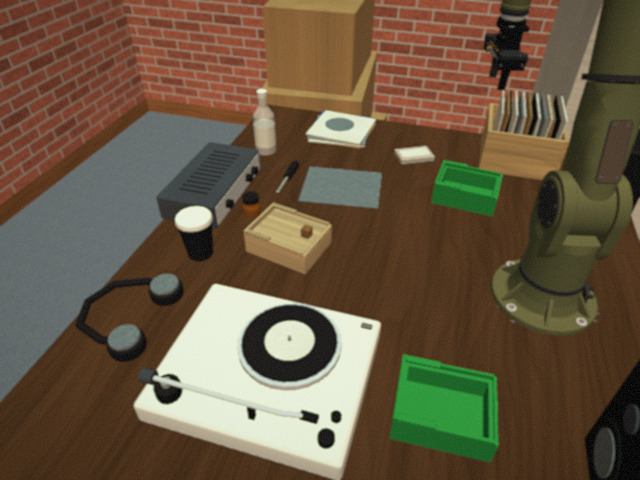

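Top view: the plywood box is at (333,217) with its knob at (327,234). Green look-alikes are at (157,388) and (482,410). The wooden one fits the description (plywood, lid with knob). The mat is at (457,254) and the record centre at (179,253). Next I'll measure and take the confirming crop.

```bash
python3 - <<'E'
from h import *
p=ctrl.get_image("top"); w=cloud(p); z=w[...,2]; f=p["frame"].astype(int)
def rect(m,name):
    pts=w[m][:,:2].astype(np.float32)*1000
    r=cv2.minAreaRect(pts); print(name,m.sum(),np.round(r,1) if 0 else r, "z",np.nanmedian(z[m]),"mean",pts.mean(0))
S=np.zeros((480,640),bool); S[165:268,288:378]=True
rect(S&(z>.035)&(z<.075),"box")
rect(S&(z>.073)&(z<.09),"knob")
rect(S&(z>.0615)&(z<.069),"top65")
rect(S&(z>.051)&(z<.0585),"lid-ish")
M=np.zeros_like(S); M[195:315,400:512]=True
sat=f.max(-1)-f.min(-1)
g=M&(f[...,2]>f[...,0])&(f[...,0]>60)
g=cv2.morphologyEx(g.astype(np.uint8),cv2.MORPH_OPEN,np.ones((5,5)))>0
rect(g,"mat")
T=np.zeros_like(S); T[200:305,130:232]=True
d=T&(f.max(-1)<60)&(z>.07)
d=cv2.morphologyEx(d.astype(np.uint8),cv2.MORPH_OPEN,np.ones((3,3)))>0
rect(d,"disc"); pts=w[d][:,:2].astype(np.float32)*1000; print(cv2.minEnclosingCircle(pts))
P=np.zeros_like(S); P[150:335,80:250]=True
rect(P&(z>.052)&(z<.07)&(f.min(-1)>150),"plinth")
c=cv2.resize(p["frame"][160:275,280:385],None,fx=5,fy=5,interpolation=cv2.INTER_CUBIC)
cv2.imwrite("pics/crop1.png",c[...,::-1])
# wall: jar/cup/driver rough
for t in ["cup","jar","driver"]:
    r=ctrl.silhouettes(t,p)
    if r: rect(r[0]["region"]&np.isfinite(z),t)
E
```

```text
box 4165 ((622.2188110351562, -2.881591796875), (132.47320556640625, 232.3013458251953), 77.14453887939453) z 0.054145887464399856 mean [591.1652      3.7675502]
knob 98 ((541.4369506835938, 14.679705619812012), (21.288148880004883, 22.118724822998047), 81.12557220458984) z 0.07972999628290955 mean [540.6322    14.816267]
top65 387 ((592.3875732421875, 3.8414764404296875), (129.63168334960938, 164.5497589111328), 77.88005065917969) z 0.06417729340710476 mean [638.0392    -6.183795]
lid-ish 2917 ((620.7200317382812, -2.5719985961914062), (131.74874877929688, 227.81723022460938), 77.70455169677734) z 0.054113080277119474 mean [585.5551      5.6008754]
mat 7037 ((nan, nan), (0.0, 0.0), 0.0) z 0.002739364264554678 mean [nan nan]
disc 3249 ((473.2525634765625, 335.38232421875), (169.23609924316406, 169.59637451171875), 6.910544395446777) z 0.0779469234463468 mean [471.53082 334.54083]
((473.7951354980469, 334.5901184082031), 86.50807189941406)
plinth 13659 ((502.8427734375, 374.6184997558594), (298.81341552734375, 358.4443359375), 89.50486755371094) z 0.060781033806349916 mean [504.66293 377.8916 ]
cup 1320 ((815.9398803710938, 91.88863372802734), (138.13357543945312, 80.41622924804688), 8.892229080200195) z 0.10942893143924426 mean [780.88367   87.026726]
jar 454 ((739.4824829101562, -102.62040710449219), (61.47145462036133, 53.209434509277344), 3.29339337348938) z 0.05059370446309697 mean [727.61584 -99.24164]
driver 943 ((525.6727905273438, 483.0284118652344), (298.3526611328125, 45.290855407714844), 0.5754014849662781) z 0.09696324807161405 mean [560.3021  481.30838]
```

View pics/crop1.png

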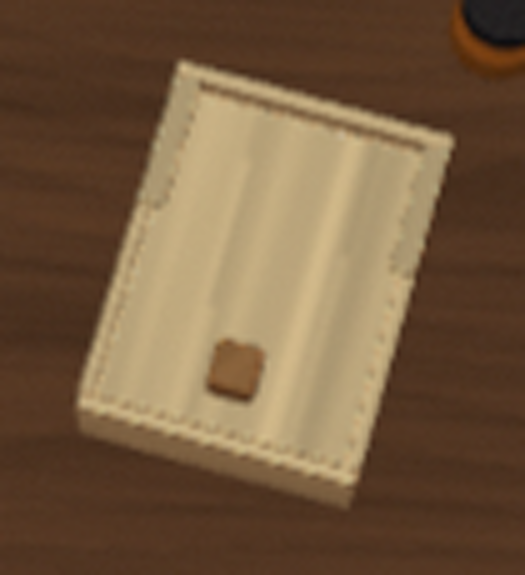

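The crop confirms the plywood box: stop and overhangs at the far end, brown knob at crop (235,370), with the lip at the near end. Box centre is about (592,4), yaw −12.1°; the knob is at (541,15) and its top reads 80 mm against an expected 81. Moving now.

Request:
move_arm(increments="16 27 0 0 0 2.65 60;16 27 0 0 0 2.65 60;16 27 0 0 0 2.65 60;16 27 0 0 0 2.65 60;16 27 0 0 0 2.65 60;16 27 0 0 0 2.65 60;16 27 0 0 0 2.65 60;16 27 0 0 0 2.65 60", grip_force=30)

```text
time: 2.07
position: [0.288, -0.4128, 0.2228]
tool_rot: [2.991, 0.958, -0.0]
ft_force: [0.8, -1.4, 0.4]
grip_width: 0.767
grip_force: 0.0
```

```bash
python3 - <<'E'
from h import *
p=ctrl.get_image("top"); w=cloud(p); z=w[...,2]; f=p["frame"].astype(int)
s=ctrl.silhouettes("mat",p)
for r in s[:2]:
    m=r["region"]&np.isfinite(z)&(z<.02)
    pts=w[m][:,:2].astype(np.float32)*1000; print(r["score"],m.sum(),cv2.minAreaRect(pts),pts.mean(0))
print(ctrl.get_state()["position"],ctrl.get_state()["tool_rot"])
E
```

```text
0.67 7028 ((533.5014038085938, -289.6484680175781), (220.46018981933594, 182.64114379882812), 7.7891526222229) [ 530.84204 -289.06924]
[ 0.29144635 -0.40946564  0.22320396] [-2.98825479e+00 -9.69135043e-01 -2.84236745e-03]
```

Request:
move_arm(increments="16 27 0 0 0 2.65 60;16 27 0 0 0 2.65 60;16 27 0 0 0 2.65 60;16 27 0 0 0 2.65 60;16 27 0 0 0 2.65 60;16 27 0 0 0 2.65 60;16 27 0 0 0 2.65 60;16 27 0 0 0 2.65 60")

```text
time: 2.83
position: [0.4159, -0.1974, 0.2229]
tool_rot: [2.764, 1.491, 0.0]
ft_force: [0.8, -0.9, 0.6]
grip_width: 0.765
grip_force: 0.0
```

Request:
move_arm(increments="15.5 26.5 -8 0 0 2.65 60;15.5 26.5 -8 0 0 2.65 60;15.5 26.5 -8 0 0 2.65 60;15.5 26.5 -8 0 0 2.65 60;15.5 26.5 -8 0 0 2.65 60;15.5 26.5 -8 0 0 2.65 60;15.5 26.5 -8 0 0 2.65 60;15.5 26.5 -8 0 0 2.65 60")

```text
time: 3.5
position: [0.5404, 0.0143, 0.1585]
tool_rot: [2.443, 1.973, 0.001]
ft_force: [0.6, -1.4, 0.0]
grip_width: 0.767
grip_force: 0.0
```

```bash
python3 - <<'E'
from h import *
p=ctrl.get_image("wrist"); w=cloud(p); z=w[...,2]; save(p,"w1.png")
s=ctrl.get_state();print(s["position"],s["tool_rot"],s["grip_width"])
y=rot(s["tool_rot"])[:,1]; print("yaw tool y",np.degrees(np.arctan2(y[1],y[0])))
near=(np.hypot(w[...,0]-.541,w[...,1]-.015)<.03)
m=near&(z>.074)&(z<.09)
print(m.sum(),cv2.minAreaRect(w[m][:,:2].astype(np.float32)*1000),np.median(z[m]))
nb=(np.hypot(w[...,0]-.592,w[...,1]-.004)<.12)
for a,b in [(.0615,.07),(.058,.0615),(.05,.058)]:
    m=nb&(z>a)&(z<b); 
    if m.sum(): print(a,m.sum(),cv2.minAreaRect(w[m][:,:2].astype(np.float32)*1000))
E
```

```text
[0.54167894 0.02167939 0.15718652] [-2.43228887 -1.98262988 -0.0078108 ] 0.7648566072100063
yaw tool y -11.631090975279344
1112 ((544.2146606445312, 14.367460250854492), (21.437341690063477, 21.54743766784668), 77.83407592773438) 0.081466833190251
0.0615 4581 ((597.0284423828125, 2.5550918579101562), (129.77383422851562, 160.33859252929688), 77.94910430908203)
0.058 2118 ((591.1625366210938, 3.19720458984375), (130.697021484375, 160.34439086914062), 77.85017395019531)
0.05 33429 ((593.3648681640625, 3.6229476928710938), (129.4778594970703, 165.71490478515625), 78.2136459350586)
```

View pics/w1.png

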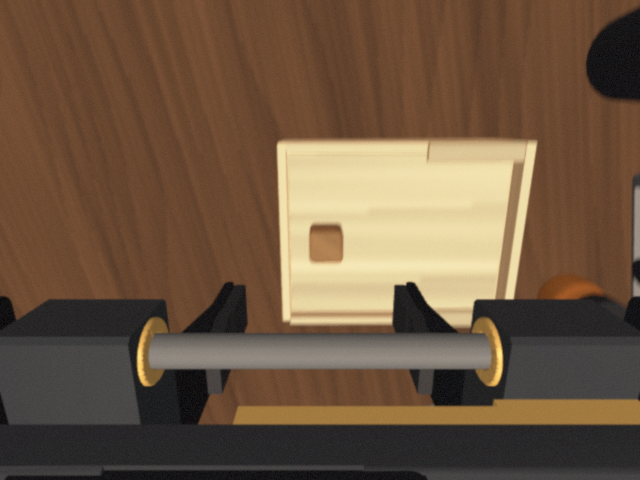

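The wrist view shows the lid with its knob at (326,243) and the lip at left. Wrist and top camera agree on the knob to within 3 mm, so I'm descending.

Request:
move_arm(increments="1 0.3 -18 0 0 -0.1 60;1 0.3 -18 0 0 -0.1 60;1 0.3 -18 0 0 0 60;0 0 -16 0 0 0 60;0 0 -14 0 0 0 60;0 0 -10 0 0 0 60;0 0 -5 0 0 0 60;0 0 0 0 0 0 60")

```text
time: 4.22
position: [0.5418, 0.0143, 0.0587]
tool_rot: [-2.448, -1.967, 0.002]
ft_force: [0.2, 0.3, 0.6]
grip_width: 0.763
grip_force: 0.0
```

Request:
move_arm(increments="0 0 0 0 0 0 130;0 0 0 0 0 0 160;0 0 0 0 0 0 180;0 0 0 0 0 0 195;0 0 0 0 0 0 255;0 0 0 0 0 0 255;0 0 0 0 0 0 255;0 0 0 0 0 0 255", grip_force=30)

```text
time: 4.88
position: [0.5433, 0.0146, 0.0599]
tool_rot: [2.447, 1.968, 0.002]
ft_force: [1.5, -0.1, 1.0]
grip_width: 0.249
grip_force: 30.1
```

Request:
move_arm(increments="0 0 1.25 0.12 0.555 0 255;0 0 1.25 0.12 0.555 0 255;0 0 1.25 0.12 0.555 0 255;0 0 1.25 0.12 0.555 0 255;0 0 1.25 0.12 0.555 0 255;0 0 1.25 0.12 0.555 0 255;0 0 0 0 0 0 255;0 0 0 0 0 0 255")

```text
time: 5.55
position: [0.5421, 0.0148, 0.067]
tool_rot: [-2.411, -1.939, 0.059]
ft_force: [1.5, -0.1, 0.0]
grip_width: 0.249
grip_force: 30.0
```

Request:
move_arm(increments="-4.9 1.05 0 0 0 0 255;-6.85 1.47 0 0 0 0 255;-6.85 1.47 0 0 0 0 255;-6.85 1.47 0 0 0 0 255;-6.85 1.47 0.7 0 0 0 255;-6.85 1.47 0.7 0 0 0 255;-6.85 1.47 0.6 0 0 0 255;-4.9 1.05 0 0 0 0 255")

```text
time: 6.22
position: [0.4904, 0.0258, 0.0691]
tool_rot: [-2.412, -1.94, 0.059]
ft_force: [-0.1, -0.1, -0.9]
grip_width: 0.253
grip_force: 30.1
```

Request:
move_arm(increments="-4.9 1.05 0 0 0 0 255;-6.85 1.47 0 0 0 0 255;-6.85 1.47 0 0 0 0 255;-2.9 0.6 0 0 0 0 255;0 0 0 0 0 0 255;0 0 4 0 0 0 255;0 0 8 0 0 0 255;0 0 12 0 0 0 255")

```text
time: 6.88
position: [0.4697, 0.0303, 0.0934]
tool_rot: [-2.411, -1.938, 0.059]
ft_force: [0.0, -0.7, -0.6]
grip_width: 0.25
grip_force: 30.1
```

Request:
move_arm(increments="0 0 14 -0.12 -0.555 0 255;0 0 14 -0.12 -0.555 0 255;0 0 14 -0.12 -0.555 0 255;0 0 14 -0.12 -0.555 0 255;0 0 14 -0.12 -0.555 0 255;0 0 10 -0.12 -0.555 0 255;0 0 4 0 0 0 255;0 0 0 0 0 0 255")

```text
time: 7.55
position: [0.4709, 0.0303, 0.1786]
tool_rot: [2.447, 1.967, 0.002]
ft_force: [-0.3, -0.2, -1.8]
grip_width: 0.249
grip_force: 30.1
```

```bash
python3 - <<'E'
from h import *
s=ctrl.get_state();print(s["position"],s["tool_rot"],s["grip_width"],s["ft_force"],s["torque"],s["joint_positions"])
p=ctrl.get_image("side"); w=cloud(p); z=w[...,2]; save(p,"s2.png")
p=ctrl.get_image("top"); w=cloud(p); z=w[...,2]
T=s["position"]
near=(np.hypot(w[...,0]-.54,w[...,1]-.015)<.1)&(z>.10)&(z<.17)
P=w[near]; 
c=np.median(P,0); 
for _ in range(4):
    A=np.c_[P[:,:2]-T[:2],np.ones(len(P))]; k=np.linalg.lstsq(A,P[:,2],rcond=None)[0]; e=np.abs(A@k-P[:,2]); P=P[e<max(.003,np.percentile(e,85))]
print(len(P),"slopes deg",np.degrees(k[:2]),"z at tcp",k[2],cv2.minAreaRect(P[:,:2].astype(np.float32)*1000))
E
```

```text
[0.47087655 0.03025301 0.17861815] [2.44661067 1.96689231 0.00247821] 0.24931781846523823 [-0.29868852 -0.18963759 -1.75860162] [-0.00415273 -0.06020897 -0.01892646] [ 0.68005625 -0.00792241 -0.78813302  1.91417132 -0.00472328  1.23039208
 -0.3230339 ]
29 slopes deg [1.40517098 1.6105156 ] z at tcp 0.16875156280993003 ((551.5147094726562, -44.51821517944336), (12.674976348876953, 54.85368347167969), 88.77088165283203)
```

View pics/s2.png

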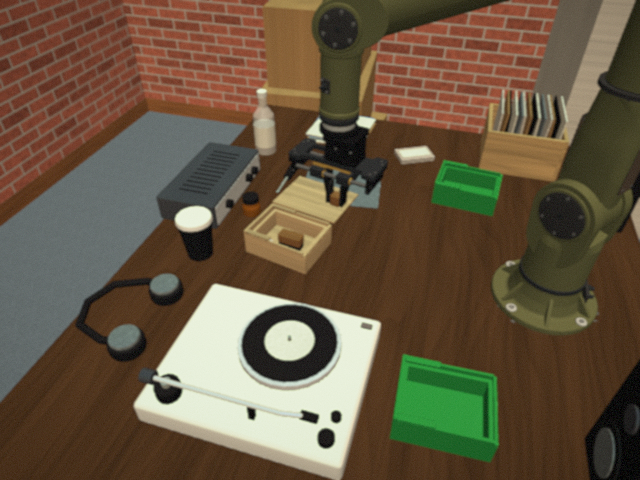

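The side view shows the lid held level above the box front at (330,195), with the brush uncovered in the box at (291,238). Carrying the lid to the mat.

Request:
move_arm(increments="1 -20 0 0 0 1.5 255;1 -29 0 0 0 1.7 255;1 -29 0 0 0 1.7 255;1 -29 0 0 0 1.7 255;1 -29 0 0 0 1.7 255;1 -29 0 0 0 1.7 255;1 -29 0 0 0 1.7 255;1 -29 0 0 0 1.7 255")

```text
time: 8.32
position: [0.4773, -0.194, 0.1758]
tool_rot: [-2.199, -2.241, 0.001]
ft_force: [0.5, 0.4, 0.2]
grip_width: 0.248
grip_force: 30.1
```

Request:
move_arm(increments="1 -29 0 0 0 1.7 255;1 -29 -5 0 0 1.7 255;1 -29 -15 0 0 1.7 255;1 -17 -18 0 0 1.4 255;0 0 -20 0 0 0 255;0 0 -20 0 0 0 255;0 0 -16 0 0 0 255;0 0 -10 0 0 0 255")

```text
time: 8.98
position: [0.4802, -0.2958, 0.0696]
tool_rot: [-2.068, -2.358, 0.0]
ft_force: [-0.1, -0.3, -0.7]
grip_width: 0.248
grip_force: 30.1
```

Request:
move_arm(increments="0 0 -8 0 0 0 255;0 0 -6 0 0 0 255;0 0 -4 0 0 0 255;0 0 0 0 0 0 255;0 0 0 0 0 0 255;0 0 0 0 0 0 255;0 0 0 0 0 0 255;0 0 0 0 0 0 255")

```text
time: 9.65
position: [0.4824, -0.297, 0.0558]
tool_rot: [2.071, 2.361, 0.0]
ft_force: [-0.4, -0.2, -1.0]
grip_width: 0.251
grip_force: 30.1
```

```bash
python3 - <<'E'
from h import *
s=ctrl.get_state();print(s["position"],s["tool_rot"],s["ft_force"])
y=rot(s["tool_rot"])[:,1]; print("yaw tool y",np.degrees(np.arctan2(y[1],y[0])))
p=ctrl.get_image("top"); w=cloud(p); z=w[...,2]; save(p,"t2.png")
f=p["frame"].astype(int)
near=(np.hypot(w[...,0]-.533,w[...,1]+.29)<.14)
m=near&(z<.09)&(z>.01)&(f[...,0]-f[...,2]>25)
P=w[m]; print(len(P),cv2.minAreaRect(P[:,:2].astype(np.float32)*1000),np.percentile(P[:,2],[10,50,90]))
# brush
nb=(np.hypot(w[...,0]-.592,w[...,1]-.004)<.09)
for t in ["brush","adapter"]:
    for r in ctrl.find_in(t,p)[:2]: print(t,r["score"],r["centre"])
    for r in ctrl.silhouettes(t,p)[:1]:
        m=r["region"]&nb; print(m.sum(),cv2.minAreaRect(w[m][:,:2].astype(np.float32)*1000),np.median(z[m]))
m=nb&(z>.034)&(z<.047)
c=np.array([.592,.0038]); a=np.radians(-12.1); d=np.array([np.cos(a),np.sin(a)]); n=np.array([-d[1],d[0]])
q=(w[...,:2]-c); lx=q@d; ly=q@n; m&=(abs(lx)<.066)&(abs(ly)<.049)
print("brush z",m.sum(),cv2.minAreaRect(w[m][:,:2].astype(np.float32)*1000),lx[m].min(),lx[m].max(),ly[m].min(),ly[m].max())
E
```

```text
[ 0.48239999 -0.29702421  0.05575861] [2.07053636e+00 2.36094471e+00 4.96561795e-05] [-0.37104675 -0.24593573 -0.99736514]
yaw tool y 7.498834315939872
1499 ((529.853271484375, -287.1463623046875), (150.9932098388672, 112.63719177246094), 7.649866104125977) [0.04670168 0.04976129 0.05320476]
brush 0.72 [0.582, 0.0058, 0.0421]
brush 0.68 [0.7782, 0.0872, 0.1119]
276 ((583.2860717773438, 5.732257843017578), (24.978145599365234, 59.141483306884766), 82.18464660644531) 0.042444413631728684
adapter 0.62 [0.6458, 0.0163, 0.0151]
167 ((641.0340576171875, 19.89462661743164), (33.1652946472168, 33.27000045776367), 6.741901874542236) 0.01455779493555931
brush z 297 ((584.9288330078125, 6.0738372802734375), (27.8232421875, 62.148441314697266), 82.67259979248047) -0.03912697404751572 0.02393296934754116 -0.014681240415141293 0.015913086895299515
```

View pics/t2.png

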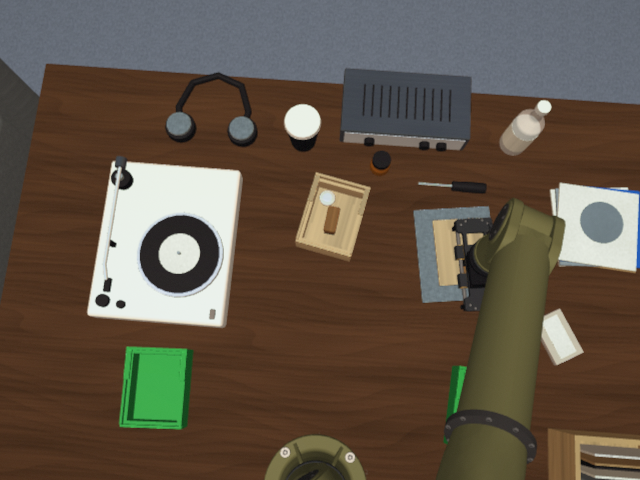

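The top view shows the lid over the mat at (450,252), the brush at (332,219) and the adapter at (327,199), which stays. I'll lower the lid.

Request:
move_arm(increments="0 0 -6 0 0 0 255;0 0 -8 0 0 0 255;0 0 -8 0 0 0 255;0 0 -7 0 0 0 255;0 0 -5 0 0 0 255;0 0 -3 0 0 0 255;0 0 -2 0 0 0 255;0 0 0 0 0 0 255")

```text
time: 10.57
position: [0.4818, -0.2966, 0.0156]
tool_rot: [-2.071, -2.361, -0.0]
ft_force: [-0.9, 0.2, 0.2]
grip_width: 0.251
grip_force: 30.1
```

Request:
move_arm(increments="0 0 -0.8 0 0 0 255;0 0 -0.8 0 0 0 255;0 0 -0.8 0 0 0 255;0 0 -0.4 0 0 0 255;0 0 0 0 0 0 255;0 0 0 0 0 0 255;0 0 0 0 0 0 255;0 0 0 0 0 0 255")

```text
time: 11.23
position: [0.4822, -0.2969, 0.0137]
tool_rot: [2.071, 2.361, -0.0]
ft_force: [-0.6, 0.9, 3.4]
grip_width: 0.251
grip_force: 30.1
```

Contact, 3–4 N. Releasing and rising.

Request:
move_arm(increments="0 0 0 0 0 0 170;0 0 0 0 0 0 150;0 0 0 0 0 0 120;0 0 0 0 0 0 100;0 0 0 0 0 0 100;0 0 0 0 0 0 100;0 0 6 0 0 0 100;0 0 12 0 0 0 100")

```text
time: 11.9
position: [0.4809, -0.2961, 0.0305]
tool_rot: [-2.069, -2.36, 0.0]
ft_force: [0.3, -0.0, 0.3]
grip_width: 0.6
grip_force: 0.0
```

Request:
move_arm(increments="0 0 20 0 0 0 100;0 0 25 0 0 0 100;0 0 25 0 0 0 100;0 0 25 0 0 0 100;3 30 25 0 0 7 100;3 30 10 0 0 7 100;3 30 0 0 0 7 100;3 30 0 0 0 7 100")

```text
time: 12.57
position: [0.495, -0.1757, 0.1639]
tool_rot: [1.429, 2.793, -0.001]
ft_force: [0.6, 0.9, -0.4]
grip_width: 0.608
grip_force: 0.0
```

Request:
move_arm(increments="11 23 0 0 0 6 100;11 23 0 0 0 6 100;11 23 0 0 0 6 100;11 23 0 0 0 6 100;11 23 0 0 0 6 100;11 23 0 0 0 6 100;11 23 -5 0 0 6 100;11 22 -5 0 0 5 100")

```text
time: 13.23
position: [0.583, 0.0075, 0.1529]
tool_rot: [0.197, 3.133, -0.001]
ft_force: [-0.1, -0.2, 0.2]
grip_width: 0.608
grip_force: 0.0
```

Request:
move_arm(increments="0 0 -10 0 0 0 100;0 0 -10 0 0 0 100;0 0 -10 0 0 0 100;0 0 -10 0 0 0 100;0 0 0 0 0 0 100;0 0 0 0 0 0 100;0 0 0 0 0 0 100;0 0 0 0 0 0 100")

```text
time: 13.9
position: [0.5824, 0.0058, 0.112]
tool_rot: [0.207, 3.134, -0.0]
ft_force: [-0.1, -0.0, 0.2]
grip_width: 0.609
grip_force: 0.0
```

```bash
python3 - <<'E'
from h import *
s=ctrl.get_state();print(s["position"],s["tool_rot"],s["ft_force"])
y=rot(s["tool_rot"])[:,1]; print("yaw tool y",np.degrees(np.arctan2(y[1],y[0])))
p=ctrl.get_image("wrist"); w=cloud(p); z=w[...,2]; save(p,"w2.png")
c=np.array([.592,.0038]); a=np.radians(-12.1); d=np.array([np.cos(a),np.sin(a)]); n=np.array([-d[1],d[0]])
q=(w[...,:2]-c); lx=q@d; ly=q@n; m=(abs(lx)<.066)&(abs(ly)<.049)&(z>.034)&(z<.048)
print("brush z",m.sum(),cv2.minAreaRect(w[m][:,:2].astype(np.float32)*1000),np.median(z[m]))
p=ctrl.get_image("top"); w=cloud(p); z=w[...,2]
f=p["frame"].astype(int)
near=(np.hypot(w[...,0]-.533,w[...,1]+.29)<.14)
m=near&(z<.04)&(f[...,0]-f[...,2]>25)&(f[...,0]>150)
P=w[m]; print("lid",len(P),cv2.minAreaRect(P[:,:2].astype(np.float32)*1000),np.percentile(P[:,2],[10,50,90]))
E
```

```text
[0.58241506 0.0058238  0.11195618] [ 2.06711638e-01  3.13360804e+00 -1.96530384e-04] [-0.08206244 -0.02229225  0.23136921]
yaw tool y 82.4517858429073
brush z 4011 ((586.44873046875, 5.227331161499023), (27.987722396850586, 59.16318893432617), 82.34159088134766) 0.04456974144128123
lid 3025 ((530.3082275390625, -289.2135009765625), (152.6553955078125, 116.9778060913086), 7.37846565246582) [0.00443597 0.00771923 0.01102013]
```

View pics/w2.png

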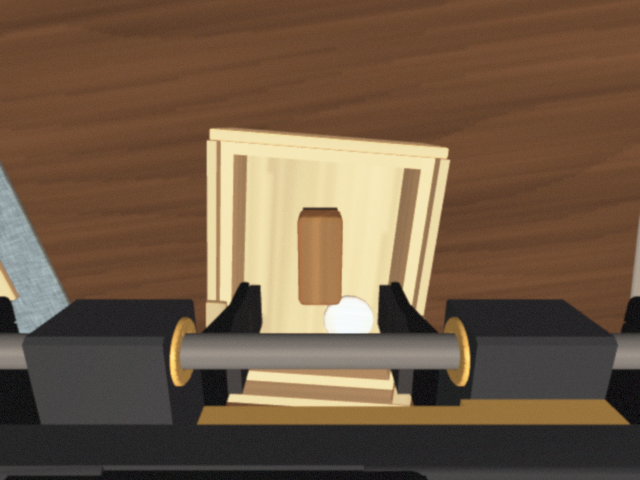

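The wrist view shows the brush at (320,256) and the adapter at (348,315), which is clear of the fingers' path. The lid lies flat on the mat. Descending on the brush.

Request:
move_arm(increments="1 0 -14 0 0 0 100;1 0 -16 0 0 0 100;1 0 -16 0 0 0 100;0 0 -16 0 0 0 100;0 0 -14 0 0 0 100;0 0 -10 0 0 0 100;0 0 -6 0 0 0 100;0 0 0 0 0 0 100")

```text
time: 14.67
position: [0.584, 0.0063, 0.0177]
tool_rot: [-0.205, -3.133, -0.0]
ft_force: [-0.4, -0.3, 0.1]
grip_width: 0.607
grip_force: 0.0
```

Request:
move_arm(increments="0 0 0 0 0 0 130;0 0 0 0 0 0 150;0 0 0 0 0 0 165;0 0 0 0 0 0 255;0 0 0 0 0 0 255;0 0 0 0 0 0 255;0 0 0 0 0 0 255;0 0 0 0 0 0 255", grip_force=25)

```text
time: 15.33
position: [0.5855, 0.0062, 0.0199]
tool_rot: [0.206, 3.134, -0.0]
ft_force: [-0.3, -0.1, 4.6]
grip_width: 0.32
grip_force: 25.0
```

Request:
move_arm(increments="0 0 4 0 0 0 255;0 0 10 0 0 0 255;0 0 18 0 0 0 255;0 0 22 0 0 0 255;0 0 24 0 0 0 255;0 0 24 0 0 0 255;0 0 22 0 0 0 255;0 0 12 0 0 0 255")

```text
time: 16.0
position: [0.5862, 0.0067, 0.1586]
tool_rot: [0.205, 3.131, 0.0]
ft_force: [0.6, -0.5, -0.1]
grip_width: 0.324
grip_force: 25.0
```

Request:
move_arm(increments="-6 15 0 0 0 0.6 255;-10 25 0 0 0 0.6 255;-10 26 0 0 0 0.6 255;-10 26 0 0 0 0.6 255;-10 26 0 0 0 0.6 255;-10 26 0 0 0 0.6 255;-10 26 0 0 0 0.6 255;-10 26 0 0 0 0.6 255")

```text
time: 16.67
position: [0.5065, 0.2042, 0.1538]
tool_rot: [-0.071, -3.138, 0.001]
ft_force: [1.1, 0.2, -1.1]
grip_width: 0.322
grip_force: 25.0
```

Request:
move_arm(increments="-10 26 0 0 0 0.7 255;-10 26 0 0 0 0.7 255;-10 22 0 0 0 0.7 255;-6 14 0 0 0 0.6 255;0 0 -4 0 0 0 255;0 0 -8 0 0 0 255;0 0 -8 0 0 0 255;0 0 -4 0 0 0 255")

```text
time: 17.33
position: [0.4726, 0.2881, 0.1289]
tool_rot: [-0.003, -3.139, 0.003]
ft_force: [-0.4, -0.2, 0.0]
grip_width: 0.316
grip_force: 25.0
```

```bash
python3 - <<'E'
from h import *
s=ctrl.get_state();print(s["position"],s["tool_rot"],s["ft_force"])
y=rot(s["tool_rot"])[:,1]; print("yaw tool y",np.degrees(np.arctan2(y[1],y[0])))
p=ctrl.get_image("side"); save(p,"s3.png"); w=cloud(p); z=w[...,2]; f=p["frame"].astype(int)
d=(f.max(-1)<70)&(abs(z-.079)<.005)&(np.hypot(w[...,0]-.4735,w[...,1]-.335)<.1)
print(d.sum(),cv2.minEnclosingCircle(w[d][:,:2].astype(np.float32)*1000),np.median(z[d]))
m=(np.hypot(w[...,0]-s["position"][0],w[...,1]-s["position"][1])<.05)&(z>.085)&(z<.16)&(f[...,0]-f[...,2]>25)
P=w[m]; print("brush",len(P),np.nanmin(P,0) if len(P) else 0,np.nanmax(P,0) if len(P) else 0)
E
```

```text
[0.47262693 0.28806733 0.12891746] [-0.00328922 -3.13908156  0.00322153] [-0.44159395 -0.18797798  0.04112443]
yaw tool y 89.88007505316712
3491 ((472.6170654296875, 333.9656982421875), 85.70835876464844) 0.07954154185903373
brush 162 [0.44379964 0.27495605 0.11898643] [0.45894464 0.30288876 0.15531875]
```

View pics/s3.png

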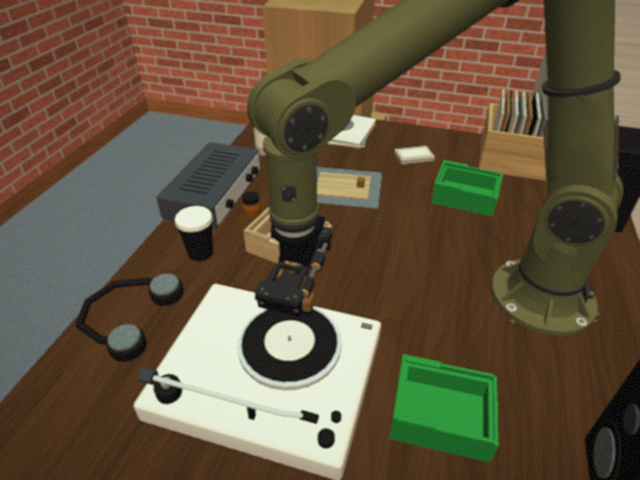

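The brush is held over the near-side of the disc at (300,300), about 46 mm from the spindle (289,338). The lid is flat on the mat at (345,183). Lowering.

Request:
move_arm(increments="0 0 -4 0 0 0 255;0 0 -8 0 0 0 255;0 0 -9 0 0 0 255;0 0 -6 0 0 0 255;0 0 -4 0 0 0 255;0 0 -2 0 0 0 255;0 0 0 0 0 0 255;0 0 0 0 0 0 255")

```text
time: 18.05
position: [0.473, 0.2904, 0.0984]
tool_rot: [-0.0, 3.141, 0.0]
ft_force: [-0.7, 0.1, -0.1]
grip_width: 0.322
grip_force: 25.0
```

Request:
move_arm(increments="0 0 -1 0 0 0 255;0 0 -1 0 0 0 255;0 0 -1 0 0 0 255;0 0 -0.7 0 0 0 255;0 0 -0.6 0 0 0 255;0 0 0 0 0 0 255;0 0 0 0 0 0 255;0 0 0 0 0 0 255")

```text
time: 18.72
position: [0.473, 0.2903, 0.094]
tool_rot: [0.0, 3.141, 0.0]
ft_force: [1.6, 0.1, -0.5]
grip_width: 0.321
grip_force: 25.0
```

Request:
move_arm(increments="0 0 -0.5 0 0 0 255;0 0 -0.5 0 0 0 255;0 0 0 0 0 0 255;0 0 0 0 0 0 255;0 0 -0.5 0 0 0 255;0 0 0 0 0 0 255;0 0 0 0 0 0 255;0 0 0 0 0 0 255")

```text
time: 19.38
position: [0.473, 0.2902, 0.0929]
tool_rot: [0.0, 3.141, -0.0]
ft_force: [-2.3, -1.3, 5.2]
grip_width: 0.317
grip_force: 25.0
```

Contact, about 5 N. Releasing.

Request:
move_arm(increments="0 0 0 0 0 0 160;0 0 0 0 0 0 145;0 0 0 0 0 0 130;0 0 0 0 0 0 110;0 0 0 0 0 0 100;0 0 0 0 0 0 100;0 0 4 0 0 0 100;0 0 8 0 0 0 100")

```text
time: 20.05
position: [0.4724, 0.2898, 0.1041]
tool_rot: [0.0, -3.14, 0.001]
ft_force: [-0.3, 0.4, -0.2]
grip_width: 0.606
grip_force: 0.0
```

Request:
move_arm(increments="0 0 16 0 0 0 100;0 0 22 0 0 0 100;0 0 25 0 0 0 100;0 0 25 0 0 0 100;5 -30 15 0 0 0 100;5 -35 0 0 0 0 100;5 -35 0 0 0 0 100;5 -35 0 0 0 0 100")

```text
time: 20.72
position: [0.4933, 0.1544, 0.2088]
tool_rot: [-0.002, 3.139, -0.0]
ft_force: [0.5, -0.8, 0.4]
grip_width: 0.609
grip_force: 0.0
```

Request:
move_arm(increments="0 -35 0 0 0 0 100;0 -35 0 0 0 0 100;0 -30 0 0 0 0 100;0 -15 0 0 0 0 100;0 0 0 0 0 0 100;0 0 0 0 0 0 100;0 0 0 0 0 0 100;0 0 0 0 0 0 100")

```text
time: 21.38
position: [0.4931, 0.0422, 0.2079]
tool_rot: [-0.005, 3.141, 0.001]
ft_force: [0.4, 0.4, 0.4]
grip_width: 0.61
grip_force: 0.0
```

```bash
python3 - <<'E'
from h import *
p=ctrl.get_image("top"); save(p,"t3.png"); w=cloud(p); z=w[...,2]; f=p["frame"].astype(int)
m=(np.hypot(w[...,0]-.473,w[...,1]-.29)<.06)&(z>.105)&(z<.13)
print("brush",m.sum(),cv2.minAreaRect(w[m][:,:2].astype(np.float32)*1000),np.median(z[m]))
for t in ["adapter","cup","jar"]: print(t,[(r["centre"],r["score"]) for r in ctrl.find_in(t,p)[:1]])
E
```

```text
brush 375 ((472.5869445800781, 290.627685546875), (60.026371002197266, 28.6180477142334), 0.19914501905441284) 0.11546249545427201
adapter []
cup [([0.7775, 0.0866, 0.111], 0.82)]
jar [([0.6083, 0.4859, 0.0992], 0.59)]
```

View pics/t3.png

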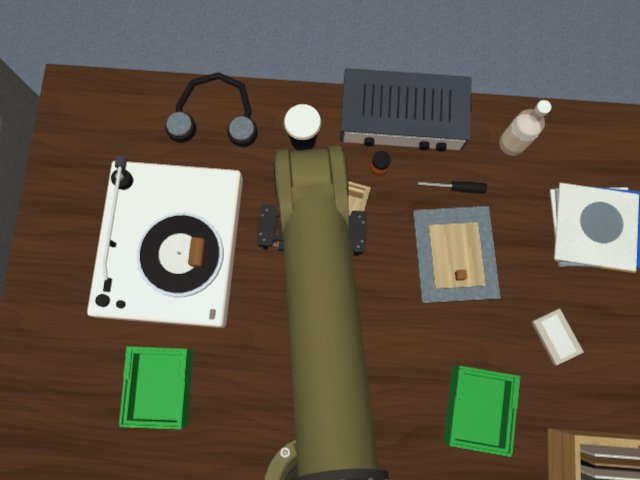

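The brush rests on the disc at (197,251), beside the spindle at (179,253), with its top at about 116 mm (expected 117). The lid lies centred on the mat at (457,255), knob up, and the bystanders are where they were.

```bash
python3 -c "
from bench import ctrl
print(ctrl.close_job())"
```

```text
the job is handed in; nothing more can be done
None
```

The job is handed in: the lid lies flat, knob up, in the middle of the mat, the brush stands bristles down on the record beside the spindle, and the gripper never went for the adapter, which was still in the box when last seen (the arm hid it in the final picture).

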